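Swap the stave cups in the drying station

TASK

Slide the drying station's clear guard open and take out the dry white-striped cup, turning it over to stand mouth-up on the green board. The other wooden cups on the bench have wet finish on their bottoms: stand every one of them upside down (mouth flat on the mat) in the bay, side by side and clear of the guard's path, then slide the guard fully shut over them. Leave everything else on the bench where it is.

Things in the scene. Friction and masses are not known exactly. Their poses are not given: they have to be found in the camera images.
- cup_walnut: staves alternately dark walnut and pale maple; octagonal cup of eight glued wooden staves, 60 mm across the flats (65 mm over the corners), 80 mm tall, walls 6 mm, bottom 8 mm thick, about 120 g. Origin: centre of the underside of its bottom; z runs from the bottom to the mouth; its flats face along x, y and 45 degrees between. It starts mouth-up (z up), or is absent (None)
- cup_maple: staves alternately pale and mid-brown; octagonal cup of eight glued wooden staves, 60 mm across the flats (65 mm over the corners), 80 mm tall, walls 6 mm, bottom 8 mm thick, about 120 g. Origin: centre of the underside of its bottom; z runs from the bottom to the mouth; its flats face along x, y and 45 degrees between. It starts mouth-up (z up), or is absent (None)
- cup_purple: staves alternately purple-brown and pale; octagonal cup of eight glued wooden staves, 60 mm across the flats (65 mm over the corners), 80 mm tall, walls 6 mm, bottom 8 mm thick, about 120 g. Origin: centre of the underside of its bottom; z runs from the bottom to the mouth; its flats face along x, y and 45 degrees between. It starts mouth-up (z up), or is absent (None)
- cup_cherry: all reddish brown; octagonal cup of eight glued wooden staves, 60 mm across the flats (65 mm over the corners), 80 mm tall, walls 6 mm, bottom 8 mm thick, about 120 g. Origin: centre of the underside of its bottom; z runs from the bottom to the mouth; its flats face along x, y and 45 degrees between. It starts mouth-up (z up), or is absent (None)
- cup_dry: the dry cup: the same octagonal cup (60 mm across the flats, 80 mm tall, about 120 g), staves alternately white-painted and pale wood. It starts mouth-down in the bay. Origin: centre of its MOUTH's rim plane; z runs from the mouth to the bottom, so z is up while it is mouth-down. Flats as on the other cups
- board_top (a point): centre of the top of the board for dry cups: a plywood board with a green top, 140 x 140 x 12 mm, fixed on the bench at the robot's right, z up
- bay (a point): centre of the bay floor (black mat, 6 mm above the bench) of the fixed blue and white drying station. x: away from the robot, y: along the guard's track, z: up. Blue back wall, 145 mm tall, at x = 80 mm; end sill, 46 tall, at y = -202; white fan housing, 106 tall, from y = 225; track rail, 16 tall, at x = -80 to -90. Under the shut guard x -77 to 80, y -200 to 200 is clear, 119 mm high
- guard (a joint): the clear L-shaped guard door (front and top in one, 400 mm long) that slides along its track: 0 = shut over the bay (hard stop), 0.40 m = fully open, parked over the fan housing (hard stop). It opens towards +y of the bay, takes about 2 N to slide and stays where it is left
- guard_handle (a point): middle of the guard's grip, an orange upright fin on top of the guard: 14 mm thick (along the bay's y, the sliding direction), 55 mm long (along the bay's x), 45 mm high; this point is 157 mm above the bench, 26 mm above the guard's top panel and 19 mm below the top of the fin, 20 mm nearer the robot than the bay's centre line. Axes as those of the bay; it travels with the guard
- ring_blank: bystander: glued segmented wooden ring lying flat, 110 mm across, 18 mm high. Origin: centre of the underside
- hose_clamp: bystander: thin steel band clamp lying flat, 100 mm across, 13 mm high. Origin: centre of the underside
- hammer: bystander: hammer lying on the bench at the far right, about 300 mm long along its x. Origin: underside of its middle
- glue_bottle: bystander: yellow glue bottle, 64 mm across, 170 mm tall, behind the station. Origin: centre of the underside
- finish_can: bystander: steel can, 84 mm across, 120 mm tall, at the right. Origin: centre of the underside
- sanding_block: bystander: cork sanding block 110 x 60 x 30 mm. Origin: centre of the underside
- glue_brush: bystander: brush lying on the bench at the left, along its x. Origin: underside of its middle
There are look-alikes about, which are no part of the job. Leave any orange look-alike of the cup_maple alone.

How it is judged:
On the way, in this order (a step that is already met when the one before it is completed fails the run):
1. the guard is slid open (by at least 200 mm) (value of joint guard above 0.2 m), for 0.2 s.
2. the dry cup stands mouth-up on the board and every other cup mouth-down in the bay, the guard still open (value of joint guard above 0.1 m and x of cup_dry in the frame of board_top between -0.048 and 0.048 m and y of cup_dry in the frame of board_top between -0.048 and 0.048 m and z of cup_dry in the frame of board_top between 0.07 and 0.09 m and angle between each of cup_dry, cup_walnut, cup_maple, cup_purple, cup_cherry's own z axis and vertical above 3 rad and x of cup_walnut in the frame of bay between -0.046 and 0.05 m and y of cup_walnut in the frame of bay between -0.168 and 0.168 m and z of cup_walnut in the frame of bay between 0.07 and 0.09 m and x of cup_maple in the frame of bay between -0.046 and 0.05 m and y of cup_maple in the frame of bay between -0.168 and 0.168 m and z of cup_maple in the frame of bay between 0.07 and 0.09 m and x of cup_purple in the frame of bay between -0.046 and 0.05 m and y of cup_purple in the frame of bay between -0.168 and 0.168 m and z of cup_purple in the frame of bay between 0.07 and 0.09 m and x of cup_cherry in the frame of bay between -0.046 and 0.05 m and y of cup_cherry in the frame of bay between -0.168 and 0.168 m and z of cup_cherry in the frame of bay between 0.07 and 0.09 m), for 0.2 s.
At the end, for the whole second after the job is handed in: Guard shut within 12 mm; dry cup mouth-up on the board, centre within 48 mm of the board centre along each side; every other cup mouth-down on the mat, within 8 degrees, centre at x -46 to 50 and y -168 to 168 mm from the bay centre; all at rest (value of joint guard below 0.012 m and x of cup_dry in the frame of board_top between -0.048 and 0.048 m and y of cup_dry in the frame of board_top between -0.048 and 0.048 m and z of cup_dry in the frame of board_top between 0.07 and 0.09 m and angle between each of cup_dry, cup_walnut, cup_maple, cup_purple, cup_cherry's own z axis and vertical above 3 rad and x of cup_walnut in the frame of bay between -0.046 and 0.05 m and y of cup_walnut in the frame of bay between -0.168 and 0.168 m and z of cup_walnut in the frame of bay between 0.07 and 0.09 m and x of cup_maple in the frame of bay between -0.046 and 0.05 m and y of cup_maple in the frame of bay between -0.168 and 0.168 m and z of cup_maple in the frame of bay between 0.07 and 0.09 m and x of cup_purple in the frame of bay between -0.046 and 0.05 m and y of cup_purple in the frame of bay between -0.168 and 0.168 m and z of cup_purple in the frame of bay between 0.07 and 0.09 m and x of cup_cherry in the frame of bay between -0.046 and 0.05 m and y of cup_cherry in the frame of bay between -0.168 and 0.168 m and z of cup_cherry in the frame of bay between 0.07 and 0.09 m and linear speed of each of cup_walnut, cup_maple, cup_purple, cup_cherry, cup_dry below 0.02 m/s); the robot touches nothing.
It fails at once if a bystander is moved more than 50 mm (distance of any of ring_blank, hose_clamp, hammer, glue_bottle, finish_can, sanding_block, glue_brush from where it was at the start of the episode above 0.05 m).
Of cup_walnut, cup_maple, cup_purple, cup_cherry only 2 to 3 are there at a start; the rules pass over those that are not, and their reading is None.
At some moment in a run one of cup_walnut, cup_maple, cup_purple, cup_cherry, cup_dry may be knocked a few centimetres aside while the robot is not near it.
Once in a run the grip may slacken for a moment while it holds something.
It also fails if it takes over 210 s, if anything falls off the work surface, if the arm or the gripper's body presses on something with over 40 N, if the wrist force passes 120 N, or if a joint passes its speed limit or range.

ROBOT

A 7-joint arm with a two-finger parallel gripper is mounted at the origin on the work surface. World frame = base frame: x ahead of the robot, y to its left, z up, the work surface at z = 0. Lengths are in m, angles in rad, forces in N, time in s.
With the tool pointing down it reaches from about 0.4 to 0.9 m from the base axis. Payload 5.6 kg.
Tool frame: the origin (TCP) lies midway between the tips of the shut fingers; the grasp point (between the pads) lies 19 mm behind it; z points along the fingers, y is the line along which they close (so a half turn about z gives the same grasp; the last joint's range is limited). The gripper opens to 92 mm and grips with 3 to 60 N. Pads are 20 mm wide; open, the fingers measure 128 mm over their backs; the gripper's body (75 mm by 189 mm) begins 69 mm behind the grasp point.
Start: joints at [-1.341, 0.468, -0.012, 1.603, 0.006, 1.071, -0.056], TCP at [0.175, 0.626, 0.215] pointing down, gripper open.
Joint ranges: [-2.53, 2.53], [-0.31, 2.02], [-1.57, 1.55], [0.28, 2.44], [-1.29, 4.43], [0.15, 1.84], [-2.92, 2.92]. Speed limits (rad/s): [2.57, 2.57, 3.14, 3.14, 3.14, 3.14, 3.14].

INTERFACE

Orientations are given as a 3x3 rotation matrix whose columns are the frame's x, y, z axes.
In Python, from station import env, effector, solver, viewer, workorder, search_frame, tip_of gives the robot as it stands. Calls block until the motion is done:
- env.reach(position, orientation): joint-space move of the TCP to a pose.
- env.movel(position, frame=None, rate=0.15): straight line of the TCP; frame=None keeps the orientation; rate is the mean speed in m/s.
- env.goto_joints(angles): joint-space move.
- effector.release() and effector.grasp(squeeze=None): open the fingers fully, or close them until they stop; squeeze is the grip in N (None keeps the last).
- env.pause(seconds).
- solver.inverse_kinematics(position, orientation): joint angles nearest the present ones, or None.
- env.sense(): the state.
- viewer.read_camera(name): name is "side" or "top"; returns (picture, depth): 420x560x3 uint8, red, green, blue; 420x560 float32, m along the optical axis (not along the pixel's ray), 0 where there is no reading.
- viewer.camera_info(name): a dict with "intrinsics" (3x3 intrinsics, pixels), "dist_coeffs" ([k1, k2, p1, p2, k3] as OpenCV has them; the pictures are not rectified), "eye" and "rotation" of the camera in the world. Camera axes: x right, y up, looking along -z (the intrinsics and any distortion apply to the point x, -y, -z); pixel columns grow to the right and rows downward; lengths in m; the calibration is good to about 2 mm. A picture is of the moment at which its call begins. camera_info takes no time and is no camera call.
A pose or a line that the arm cannot do raises env.PlanningError and nothing moves.
- workorder.finish_job(): hands the job in; it is judged then, once.
Trained networks look in the newest picture that a camera, given by its name, has taken for a name from the list of things; names that differ only in an ending like _2 or _b are one class to them, and where a whole thing is asked for, a point or a joint stands for the part that bears it (a point fixed in the world has none). Each returns a list of dicts, best first, with "score" (0 to 1); they miss things now and then, are a little off and sometimes report something else, mostly with a low value. They report only what shows in the picture. A call takes as long as a camera call. They do not tell look-alikes from the thing itself.
- search_frame(camera, name): "at" ([x, y, z] in m, in world coordinates, good to about 4 mm: the middle of the surface that is visible of it).
- tip_of(camera, name): "at" ([x, y, z] in m, in world coordinates, good to about 4 mm: a listed point, or the origin of a listed thing).
The state is a dict: "t": time; "joint_positions": joint angles; "joint_velocities": joint speeds; "tau": joint torques, N m; "ee_pos": TCP position; "tcp_rot": TCP orientation; "wrist_force": force on the tool from outside, world axes, zero at the start; "moment": the same for the moment, N m; "gripper_width": finger opening in m; "grasp_force": force on a finger pad.
Only numpy, scipy, OpenCV 4.12 (cv2) and the standard library are available. Lean on these libraries where they do the work, as an engineer would, in place of code of your own. Each camera call takes 0.05 s, during which the arm holds its last target. There are 200 camera calls.

## Working session

There is one attempt and no reset: what is moved stays moved. The work goes in short steps, each a Python script; the robot and the scene stay as the last script left them, time stands still between calls to the robot, and variables do not carry over. Pictures are saved under pics/ and viewed, at most 14 in all, crops included, and the job is handed in when it is done.

```bash
ls; mkdir -p pics; cat > h.py <<'E'
import numpy as np, cv2
from station import env, effector, solver, viewer, workorder, search_frame, tip_of
def snap(cam,fn=None):
    p,d=viewer.read_camera(cam)
    if fn: cv2.imwrite('pics/'+fn,p[:,:,::-1])
    return p,d
def cloud(cam,d):
    "world xyz per pixel"
    c=viewer.camera_info(cam);h,w=d.shape
    uv=np.stack(np.meshgrid(np.arange(w),np.arange(h)),-1).reshape(-1,1,2).astype(np.float64)
    n=cv2.undistortPoints(uv,np.array(c['intrinsics'],float),np.array(c['dist_coeffs'],float)).reshape(h,w,2)
    P=np.stack([n[...,0]*d,-n[...,1]*d,-d],-1)
    W=P@np.array(c['rotation']).T+np.array(c['eye']); W[d==0]=np.nan
    return W
E
python3 - <<'E'
from h import *
for c in ('top','side'):
    snap(c,c+'0.png'); i=viewer.camera_info(c); print(c,np.round(i['eye'],3),np.round(i['rotation'],2).tolist())
    for n in ['cup_walnut','cup_maple','cup_purple','cup_cherry','cup_dry','board_top','bay','guard_handle','ring_blank','hose_clamp','finish_can','sanding_block','glue_brush']:
        print(n,[(round(r['score'],2),np.round(r['at'],3).tolist()) for r in tip_of(c,n)[:3]])
print(env.sense()['t'])
E
```

```text
pics
top [0.297 0.02  1.354] [[-0.02, 0.98, -0.18], [-1.0, -0.02, 0.03], [0.02, 0.18, 0.98]]
cup_walnut [(0.7, [0.378, 0.322, 0.002])]
cup_maple [(0.91, [0.222, -0.347, -0.001]), (0.84, [0.336, -0.436, -0.002]), (0.76, [0.263, -0.505, -0.002])]
cup_purple [(0.68, [0.427, -0.182, -0.003])]
cup_cherry []
cup_dry []
board_top [(0.6, [0.489, -0.433, 0.01])]
bay []
guard_handle [(0.8, [0.6, -0.068, 0.157])]
ring_blank [(0.94, [0.392, 0.471, 0.003])]
hose_clamp [(0.5, [0.368, -0.001, 0.001])]
finish_can [(0.87, [0.644, -0.467, -0.003]), (0.74, [0.366, -0.002, 0.001])]
sanding_block [(0.96, [0.305, -0.225, -0.004])]
glue_brush [(0.63, [0.432, 0.575, -0.002])]
side [ 0.251 -1.018  1.28 ] [[0.97, 0.19, -0.16], [-0.25, 0.72, -0.65], [-0.0, 0.67, 0.74]]
cup_walnut [(0.72, [0.372, 0.321, -0.0])]
cup_maple [(0.75, [0.337, -0.437, 0.006]), (0.65, [0.222, -0.342, -0.004]), (0.63, [0.369, -0.316, -0.003])]
cup_purple [(0.81, [0.423, -0.18, 0.0])]
cup_cherry [(0.45, [0.777, 0.038, 0.002])]
cup_dry []
board_top [(0.59, [0.489, -0.435, 0.011])]
bay [(0.4, [0.422, -0.181, 0.0])]
guard_handle [(0.71, [0.603, -0.066, 0.158])]
ring_blank [(0.62, [0.388, 0.467, -0.003]), (0.62, [0.604, -0.067, 0.155])]
hose_clamp [(0.61, [0.362, -0.001, -0.003]), (0.37, [0.368, -0.317, -0.004])]
finish_can [(0.91, [0.643, -0.466, -0.001])]
sanding_block [(0.7, [0.3, -0.225, 0.002])]
glue_brush [(0.61, [0.43, 0.572, -0.001])]
1.4
```

View pics/top0.png

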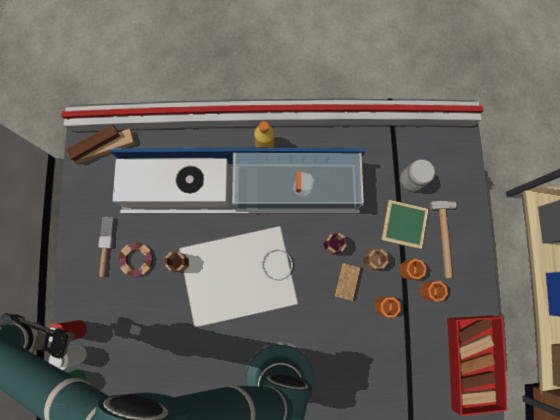

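View pics/side0.png

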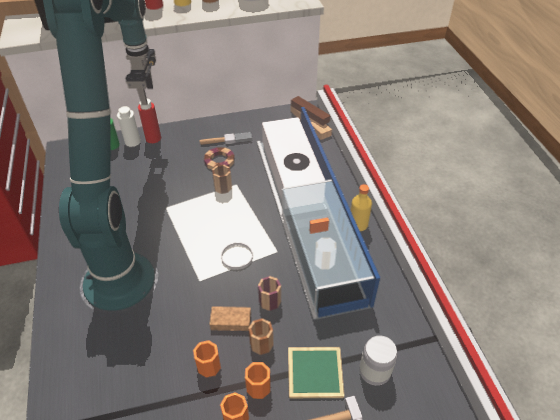

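Candidates for cups: walnut at top (176,261), purple (335,243), maple (376,259); orange look-alikes (388,307), (414,269), (434,291); white dry cup under the guard (304,184). I'll check those in one close crop, and fit the geometry from depth.

```bash
python3 - <<'E'
from h import *
p,d=snap('side');W=cloud('side',d)
a=cv2.resize(p[255:420,180:380],None,fx=3.2,fy=3.2,interpolation=cv2.INTER_CUBIC); b=cv2.resize(p[140:205,190:260],None,fx=3,fy=3)
a[:b.shape[0],-b.shape[1]:]=b
cv2.imwrite('pics/crop1.png',a[:,:,::-1])
p,d=snap('top');V=cloud('top',d);np.savez('v0.npz',p=p,V=V,W=W)
# cup rims
for n,c in dict(walnut=(.375,.322),purple=(.425,-.181),maple=(.369,-.316),o1=(.222,-.345),o2=(.336,-.436),o3=(.263,-.505)).items():
    for X in (V,W):
        m=(np.hypot(X[...,0]-c[0],X[...,1]-c[1])<.05)&(abs(X[...,2]-.08)<.006)
        q=X[m][:,:2].astype(np.float32)
        if len(q)>10:
            (cx,cy),r=cv2.minEnclosingCircle(q); print(n,m.sum(),round(cx,4),round(cy,4),round(r,4))
# blue wall, white housing, handle
hsv=cv2.cvtColor(p,cv2.COLOR_RGB2HSV)
m=(V[...,2]>.135)&(V[...,2]<.155)&(hsv[...,0]>100)&(hsv[...,0]<125)&(hsv[...,1]>120)
q=V[m][:,:2].astype(np.float32);print('wall',m.sum(),cv2.minAreaRect(q), cv2.fitLine(q,cv2.DIST_L2,0,.01,.01).ravel())
m=(abs(V[...,2]-.106)<.006)&(V[...,0]>.45)&(p.min(-1)>150)
q=V[m][:,:2].astype(np.float32);print('housing',m.sum(),cv2.minAreaRect(q))
m=(abs(V[...,2]-.176)<.008)&(V[...,0]>.5)&(p[...,0]>150)&(p[...,2]<90)
q=V[m][:,:2].astype(np.float32);print('handle',m.sum(),cv2.minAreaRect(q))
m=(abs(V[...,2]-.012)<.006)&(hsv[...,0]>60)&(hsv[...,0]<90)&(hsv[...,1]>90)&(V[...,0]>.35)
q=V[m][:,:2].astype(np.float32);print('board',m.sum(),cv2.minAreaRect(q))
print(tip_of('top','cup_dry'),tip_of('top','bay'),search_frame('top','cup_dry'),search_frame('side','cup_dry'))
# depth at dry cup
print(V[178:190,308],W[250,325])
E
```

```text
walnut 117 0.3741 0.3168 0.0311
walnut 113 0.3761 0.3202 0.0344
purple 120 0.4236 -0.1869 0.0324
purple 156 0.4252 -0.1849 0.0334
maple 121 0.3696 -0.3175 0.0311
maple 190 0.3701 -0.3161 0.0326
o1 126 0.2187 -0.348 0.0313
o1 209 0.2184 -0.3445 0.0346
o2 125 0.333 -0.4401 0.0329
o2 219 0.3336 -0.4352 0.0326
o3 141 0.2609 -0.5041 0.0341
o3 238 0.2617 -0.5007 0.0327
wall 1020 ((0.7101340293884277, 0.11433708667755127), (0.7936381697654724, 0.014374407939612865), 89.00151824951172) [0.01846228 0.99982953 0.7099727  0.11907589]
housing 3974 ((0.621971070766449, 0.03789600729942322), (0.950552225112915, 0.13656167685985565), 88.54440307617188)
handle 128 ((0.6852696537971497, -0.023355677723884583), (0.23890650272369385, 0.032384585589170456), 28.632490158081055)
board 983 ((0.48801952600479126, -0.4379562437534332), (0.11118468642234802, 0.11153554171323776), 75.49817657470703)
[{'at': [0.3069, -0.2223, -0.0018], 'score': 0.71}] [{'at': [0.361, -0.0038, -0.0008], 'score': 0.63}] [] [{'at': [0.4505, 0.5654, 0.0194], 'score': 0.26}]
[[ 0.6185897  -0.10273588  0.13050805]
 [ 0.61473426 -0.10236075  0.13309558]
 [ 0.61203854 -0.10242828  0.13125317]
 [ 0.6081677  -0.10203961  0.13398725]
 [ 0.60692703 -0.10268068  0.12638689]
 [ 0.60272655 -0.10215828  0.13047096]
 [ 0.59851267 -0.10162173  0.13470763]
 [ 0.59625324 -0.1018679   0.13107131]
 [ 0.59322156 -0.10180408  0.13055574]
 [ 0.59072429 -0.10196094  0.12781475]
 [ 0.58635323 -0.1013404   0.1329233 ]
 [ 0.58322559 -0.10123255  0.13286054]] [ 0.60038417 -0.13721988  0.12634947]
```

View pics/crop1.png

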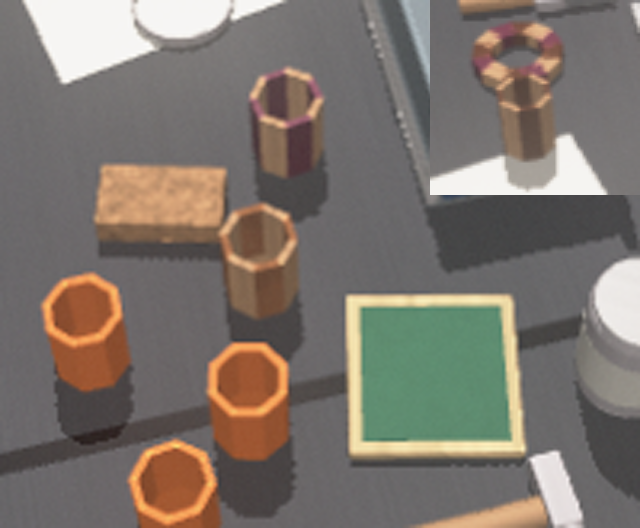

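The side crop shows an all-wood purple-striped cup at crop (287,120), the pale/mid-brown maple at (260,260) next to three plainly orange look-alikes (85,330), (250,400), (175,490), and the walnut cup in the inset. So the job cups are walnut, purple, maple and dry. Next I'll check which flip poses (near-horizontal tool, half turn about tool z) the arm can do.

```bash
cat >> h.py <<'E'
def rot(phi,elev,s=1):
    "tool z at azimuth phi, elevation elev (deg, negative=down); tool y horizontal, s=-1: half turn"
    p,e=np.radians([phi,elev]); z=np.array([np.cos(e)*np.cos(p),np.cos(e)*np.sin(p),np.sin(e)])
    y=s*np.array([-np.sin(p),np.cos(p),0]); return np.stack([np.cross(y,z),y,z],1)
def tcp(g,R): return np.array(g)+.019*R[:,2]
E
python3 - <<'E'
from h import *
v=np.load('v0.npz');V=v['V'];p=v['p']
m=(abs(V[...,2]-.131)<.006)&(V[...,0]>.48)&(V[...,0]<.7)&(V[...,1]>-.32)&(V[...,1]<.17)
q=V[m][:,:2]; q=q[(abs(q[:,0]-.6)<.06)]; print('guard y',np.percentile(q[:,1],[.5,2,50,98,99.5]))
m=(abs(V[...,2]-.106)<.006)&(abs(V[...,0]-.6)<.06)&(p.min(-1)>150)&(V[...,1]>.05); q=V[m]; print('housing y',np.percentile(q[:,1],[.5,2,98]))
def t(name,g,phis,els):
    for ph in phis:
        r=[]
        for el in els:
            for s in (1,-1):
                R=rot(ph,el,s); j=solver.inverse_kinematics(tcp(g,R),R)
                r.append('--' if j is None else str(np.round(j,1).tolist()) if el==els[0] else '%.1f/%.1f'%(j[4],j[6]))
        print(name,ph,*r)
E='x'
t('bayR',(.6,-.18,.05),(-40,-20,0,20),(-12,0))
t('bayM',(.6,-.067,.05),(-20,0,20),(-12,0))
t('bayL',(.6,.05,.05),(-20,0,20,40),(-12,0))
t('walnut',(.375,.319,.045),(0,40,60,90,120,-60,-90),(-12,0))
t('purple',(.424,-.186,.045),(-90,-60,-24,0,30,60,90),(-12,0))
t('maple',(.37,-.317,.045),(-120,-90,-60,-40,0,60),(-12,0))
t('board',(.488,-.437,.045),(-110,-90,-70,-40,0),(-15,0))
E
```

```text
guard y [-0.26801322 -0.26207072 -0.06965282  0.12167207  0.12759944]
housing y [0.15544429 0.15877855 0.50445554]
bayR -40 [-0.3, 1.0, 0.2, 2.3, 2.3, 1.3, -1.8] [-0.4, 1.1, 0.3, 2.3, 2.3, 1.3, 1.3] 2.2/-1.9 2.1/1.2
bayR -20 [0.8, 1.2, -0.6, 2.3, 3.2, 1.6, -1.0] [-0.3, 1.1, 0.4, 2.4, 2.8, 1.6, 1.1] 2.5/-2.5 2.6/0.9
bayR 0 [1.2, 1.3, -0.8, 2.3, 3.7, 1.1, -0.8] [-0.6, 1.8, 1.1, 2.4, 2.9, 1.8, 0.2] 3.9/-0.8 3.6/1.7
bayR 20 [1.3, 1.2, -0.7, 2.1, 4.3, 0.7, -1.2] [1.7, 1.7, -1.2, 2.1, 3.9, 0.2, 2.7] 4.1/-1.6 4.1/1.6
bayM -20 [0.2, 1.1, -0.4, 2.4, 2.7, 1.8, -1.3] [-0.5, 1.1, 0.3, 2.4, 2.5, 1.5, 1.2] 2.4/-2.0 2.3/1.0
bayM 0 [1.0, 1.4, -0.8, 2.4, 3.5, 1.4, -0.6] [-0.3, 1.2, 0.4, 2.4, 3.1, 1.7, 1.2] 3.7/-0.9 2.4/0.3
bayM 20 [1.3, 1.4, -0.9, 2.3, 3.9, 0.7, -0.7] [-0.0, 1.1, 0.4, 2.3, 3.7, 1.8, 1.4] 4.2/-0.7 3.9/1.8
bayL -20 [-0.7, 1.0, 0.2, 2.3, 2.2, 1.4, -1.8] [-0.7, 1.0, 0.2, 2.3, 2.2, 1.4, 1.3] 2.2/-1.9 2.1/1.2
bayL 0 [0.5, 1.3, -0.8, 2.4, 3.2, 1.7, -0.8] [-0.5, 1.1, 0.2, 2.4, 2.8, 1.6, 1.3] 2.4/-2.5 2.3/0.3
bayL 20 [1.0, 1.4, -0.9, 2.3, 3.7, 1.1, -0.6] [-1.1, 1.9, 1.1, 2.4, 2.8, 1.8, 0.1] 4
[... 1442 characters left out ...]
1, 1.1, 0.2, 2.4, 4.3, 1.7, -1.4] [1.1, 1.1, 0.2, 2.4, 4.3, 1.7, 1.8] -1.2/-1.4 -1.2/1.8
maple 60 [1.0, 1.1, 0.2, 1.7, -1.0, 1.7, -1.8] [1.3, 1.1, -0.2, 1.7, -0.8, 1.5, 1.2] -0.9/-1.8 -0.9/1.3
board -110 [-0.4, 1.2, 0.8, 1.8, 0.8, 0.8, -0.9] [-0.1, 1.1, 0.4, 1.8, 1.1, 1.1, 2.0] 0.9/-1.1 1.2/1.9
board -90 [-0.3, 1.2, 0.7, 2.0, 1.5, 0.7, -1.5] [-0.1, 1.0, 0.4, 2.0, 1.6, 1.0, 1.7] 1.3/-1.5 1.6/1.6
board -70 [-0.2, 1.1, 0.5, 2.2, 2.2, 1.0, -1.9] [-0.1, 1.1, 0.5, 2.2, 2.2, 1.0, 1.3] 2.1/-1.9 2.0/1.2
board -40 [0.9, 1.0, -0.3, 2.3, 3.2, 1.5, -1.3] [1.3, 1.2, -0.6, 2.3, 3.2, 1.4, 2.2] 3.6/-0.8 3.3/1.9
board 0 [0.6, 1.1, 0.5, 2.1, 4.1, 1.7, -1.9] [0.5, 1.2, 0.7, 2.1, 4.0, 1.8, 1.2] 4.4/-1.5 -1.2/1.5
```

```bash
cat >> h.py <<'E'
YAW=-.0185; B0=np.array([.6215,-.070,.006]); BX=np.array([np.cos(YAW),np.sin(YAW),0]); BY=np.array([-np.sin(YAW),np.cos(YAW),0])
def bay(x,y,z=0): return B0+BX*x+BY*y+np.array([0,0,z])
def st(tag=''):
    s=env.sense(); print(tag,'t%.1f'%s['t'],np.round(s['ee_pos'],3),'w%.3f g%.1f'%(s['gripper_width'],s['grasp_force']),'F',np.round(s['wrist_force'],1)); return s
E
python3 - <<'E'
from h import *
R=rot(np.degrees(YAW),-90); R2=rot(np.degrees(YAW),-90,-1)
c=env.sense()['joint_positions']
h=bay(-.02,.001); h[2]=.144
a,b=[solver.inverse_kinematics(h+[0,0,.1],r) for r in (R,R2)]
print(np.round(a,2),np.round(b,2)); R=R if abs(a-np.array(c)).max()<abs(b-np.array(c)).max() else R2
env.reach(h+[0,0,.1],R); st('above')
env.movel(h,rate=.2); effector.grasp(25); s=st('grip')
env.movel(np.array(s['ee_pos'])+BY*.396,rate=.2); st('open')
effector.release(); env.movel(env.sense()['ee_pos']+np.array([0,0,.09]),rate=.25)
st('up')
for c in ('top','side'):
    p,d=snap(c,c+'1.png'); np.savez(c+'1.npz',p=p,V=cloud(c,d))
print([r for r in tip_of('top','cup_dry')+tip_of('side','cup_dry')],tip_of('top','guard_handle'))
E
```

```text
[-0.45  0.41  0.68  1.72 -0.28  1.11  1.86] [-0.66  0.51  1.01  1.73 -0.47  1.16 -1.11]
above t4.6 [ 0.602 -0.067  0.244] w0.092 g0.0 F [-0.5 -0.1 -1. ]
grip t6.4 [ 0.602 -0.068  0.144] w0.013 g25.0 F [-0.1  1.7  0.4]
open t8.5 [0.609 0.329 0.144] w0.014 g25.0 F [ 4.5  1.2 -3.1]
up t10.2 [0.609 0.328 0.235] w0.092 g0.0 F [ 0.5 -0.1 -0.9]
[{'at': [0.6191, -0.0881, 0.0009], 'score': 0.6}, {'at': [0.6175, -0.0889, 0.0064], 'score': 0.6}] [{'at': [0.6073, 0.3271, 0.1547], 'score': 0.96}, {'at': [0.7794, 0.0364, -0.0042], 'score': 0.58}]
```

View pics/top1.png

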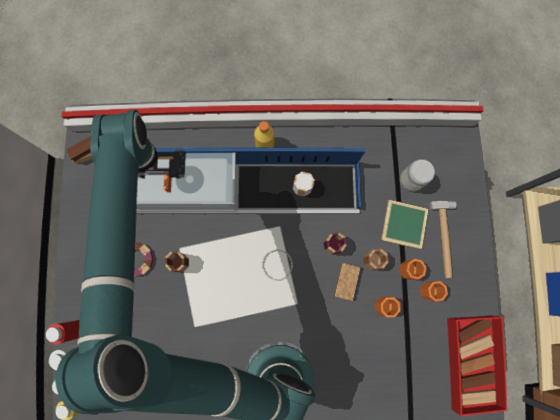

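The guard is fully open (handle at bay y ≈ 0.397); dry cup now clear at top (304,184). Planning the flip family of configurations.

```bash
python3 - <<'E'
from h import *
env.movel(env.sense()['ee_pos']+np.array([-.05,-.1,.15]),rate=.3); s=st(); print(np.round(s['joint_positions'],2))
def f(n,g,ph,el):
    for sg in (1,-1):
        R=rot(ph,el,sg); j=solver.inverse_kinematics(tcp(g,R),R); print(n,ph,sg,None if j is None else np.round(j,2).tolist())
for ph in (-40,-60):
    f('dryhi',(.618,-.0885,.25),ph,-10); f('dry',(.618,-.0885,.054),ph,-10)
f('boardhi',(.503,-.44,.25),-100,-12)
f('board',(.503,-.44,.05),-100,-12)
f('mid',(.45,-.05,.3),-60,-10)
E
```

```text
t11.2 [0.557 0.229 0.381] w0.092 g0.0 F [-0.3  0.2 -0.7]
[-1.23  0.4   1.09  1.55 -0.35  1.41 -1.7 ]
dryhi -40 1 [-1.27, 0.99, 1.18, 2.37, 2.21, 0.53, -1.92]
dryhi -40 -1 [-1.33, 1.17, 1.32, 2.38, 2.47, 0.38, 0.87]
dry -40 1 [-0.96, 1.23, 0.64, 2.25, 2.01, 0.89, -2.02]
dry -40 -1 [-1.15, 1.41, 0.86, 2.26, 2.06, 0.64, 0.91]
dryhi -60 1 [-1.2, 0.92, 1.02, 2.15, 1.24, 0.7, -1.05]
dryhi -60 -1 [-0.78, 0.65, 0.43, 2.12, 1.48, 1.14, 2.0]
dry -60 1 [-1.23, 1.46, 0.97, 2.05, 0.91, 0.44, -1.18]
dry -60 -1 [-1.44, 2.01, 1.37, 2.06, -0.99, 0.45, -2.65]
boardhi -100 1 [-0.52, 0.94, 0.99, 1.96, 0.99, 0.76, -0.8]
boardhi -100 -1 [0.2, 0.67, -0.01, 1.92, 1.48, 1.39, 2.14]
board -100 1 [-0.53, 1.42, 0.97, 1.88, 0.67, 0.56, -0.88]
board -100 -1 [0.2, 1.04, -0.01, 1.84, 1.54, 1.37, 1.84]
mid -60 1 [-1.47, 0.52, 0.9, 2.43, 1.23, 1.09, -1.1]
mid -60 -1 [-0.12, 0.47, -0.67, 2.35, 1.41, 1.75, 1.92]
```

```bash
cat >> h.py <<'E'
def ik(g,ph,el,s):
    R=rot(ph,el,s); return solver.inverse_kinematics(tcp(g,R),R)
def go(g,ph,el,s): R=rot(ph,el,s); env.reach(tcp(g,R),R)
def lin(g,ph,el,s,rate=.15): R=rot(ph,el,s); env.movel(tcp(g,R),R,rate)
E
python3 - <<'E'
from h import *
env.goto_joints([-.6,.5,.3,2.15,1.6,1.2,-1.4]); s=st(); print(np.round(s['tcp_rot'],2).tolist())
def f(n,g,ph,el):
    for sg in (1,-1):
        j=ik(g,ph,el,sg); print(n,ph,sg,None if j is None else np.round(j,2).tolist())
for ph in (-40,-60):
    f('dryhi',(.618,-.0885,.25),ph,-10); f('dry',(.618,-.0885,.054),ph,-10)
f('boardhi',(.503,-.44,.25),-100,-12)
f('board',(.503,-.44,.05),-100,-12)
snap('side','side2.png')
E
```

```text
t12.9 [ 0.629 -0.145  0.3  ] w0.092 g0.0 F [-1.3 -0.3  0.2]
[[0.2, 0.84, 0.51], [0.31, 0.44, -0.85], [-0.93, 0.33, -0.17]]
dryhi -40 1 [-0.62, 0.54, 0.3, 2.34, 2.01, 1.13, -1.39]
dryhi -40 -1 [-1.33, 1.17, 1.32, 2.38, 2.47, 0.38, 0.87]
dry -40 1 [-0.65, 1.06, 0.3, 2.24, 2.03, 1.21, -1.81]
dry -40 -1 [-1.34, 1.7, 1.07, 2.27, 2.41, 0.34, 0.36]
dryhi -60 1 [-0.65, 0.62, 0.27, 2.11, 1.52, 1.23, -1.14]
dryhi -60 -1 [-0.78, 0.65, 0.43, 2.12, 1.48, 1.14, 2.0]
dry -60 1 [-0.62, 1.04, 0.22, 2.02, 1.55, 1.2, -1.48]
dry -60 -1 [-1.41, 1.89, 1.29, 2.06, -0.7, 0.34, -2.9]
boardhi -100 1 [-0.2, 0.72, 0.51, 1.94, 1.29, 1.1, -0.96]
boardhi -100 -1 [0.2, 0.67, -0.01, 1.92, 1.48, 1.39, 2.14]
board -100 1 [-0.14, 1.1, 0.42, 1.86, 1.3, 1.04, -1.27]
board -100 -1 [0.2, 1.04, -0.01, 1.84, 1.54, 1.37, 1.84]
```

View pics/side2.png

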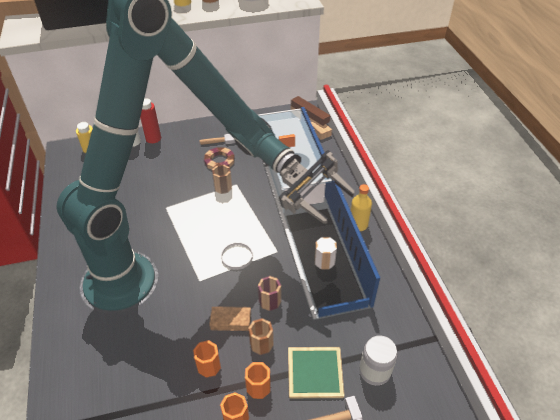

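The side view shows the wrist in the wanted sideways pose; the dry cup at (326,253) is clear. Picking it.

```bash
python3 - <<'E'
from h import *
g=np.array([.618,-.0885,.054])
go(g+[0,0,.15],-40,-10,1); st('hi')
lin(g,-40,-10,1,.15); st('at'); effector.grasp(20); st('grip')
lin(g+[0,0,.2],-40,-10,1,.2); st('up')
b=[.503,-.44,.25]
j=ik(b,-100,-12,-1); print(np.round(j,2))
go(b,-100,-12,-1); st('board hi')
print(np.round(ik([.503,-.44,.05],-100,-12,-1),2))
snap('side','side3.png')
E
```

```text
hi t13.5 [ 0.633 -0.101  0.202] w0.092 g0.0 F [-0.6  0.4 -0.1]
at t14.7 [ 0.633 -0.101  0.052] w0.092 g0.0 F [-0.3  0.1  0.7]
grip t15.2 [ 0.633 -0.1    0.051] w0.063 g20.0 F [-0.2  0.6  1.8]
up t16.4 [ 0.632 -0.101  0.25 ] w0.064 g20.0 F [ 0.2 -0.3 -0.8]
[-0.36  0.8   0.74  1.95  1.18  0.95  2.23]
board hi t19.4 [ 0.5   -0.458  0.246] w0.064 g20.0 F [-0.6 -0.4 -1.2]
[-0.3   1.18  0.62  1.87  1.15  0.86  1.94]
```

View pics/side3.png

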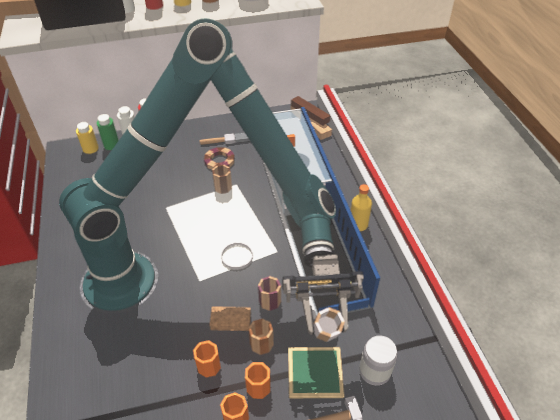

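The cup is held mouth-up over the board (board at (315,372)), slightly tilted as planned. Lowering.

```bash
python3 - <<'E'
from h import *
b=np.array([.503,-.44,.0])
for z in (.10,.062): lin(b+[0,0,z],-100,-12,-1,.12); st(z)
effector.grasp(8)
for z in (.056,.051,.047,.044): lin(b+[0,0,z],-100,-12,-1,.04); st(z)
effector.release(); st('rel')
lin(b+[0,0,.044],-100,-12,-1); 
lin(b+[0,0,.2],-100,-12,-1,.2); env.pause(.2)
for c in ('top','side'):
    p,d=snap(c,c+'4.png');print(c,[(n,[(round(r['score'],2),np.round(r['at'],3).tolist()) for r in tip_of(c,n)[:4]]) for n in ('cup_dry','cup_maple','cup_purple','cup_walnut')])
    V=cloud(c,d); m=(np.hypot(V[...,0]-.5,V[...,1]+.44)<.07)&(abs(V[...,2]-.092)<.006); print(m.sum(), cv2.minEnclosingCircle(V[m][:,:2].astype(np.float32)) if m.sum()>5 else '')
E
```

```text
0.1 t20.8 [ 0.5   -0.458  0.097] w0.064 g20.0 F [ 0.5  0.4 -1. ]
0.062 t21.3 [ 0.5   -0.459  0.059] w0.064 g20.0 F [ 0.5  0.5 -0.6]
0.056 t21.8 [ 0.5   -0.458  0.052] w0.064 g8.0 F [ 1.  -0.4 -0.9]
0.051 t22.1 [ 0.5   -0.459  0.049] w0.064 g8.0 F [0.1 2.3 4.3]
0.047 t22.3 [ 0.501 -0.459  0.046] w0.064 g8.0 F [1.1 3.7 7.2]
0.044 t22.6 [ 0.501 -0.459  0.043] w0.064 g8.0 F [1.7 2.9 9.3]
rel t23.2 [ 0.5   -0.459  0.043] w0.092 g0.0 F [0.1 0.3 6.9]
top [('cup_dry', [(0.57, [0.5, -0.428, 0.09])]), ('cup_maple', [(0.87, [0.334, -0.435, 0.001]), (0.87, [0.223, -0.349, -0.0]), (0.72, [0.369, -0.315, -0.001]), (0.57, [0.261, -0.504, 0.003])]), ('cup_purple', [(0.71, [0.502, -0.424, 0.089]), (0.55, [0.425, -0.186, 0.002])]), ('cup_walnut', [(0.68, [0.378, 0.324, 0.0]), (0.57, [0.505, -0.424, 0.088]), (0.46, [0.643, -0.466, 0.001]), (0.45, [0.779, 0.035, -0.001])])]
74 ((0.5035317540168762, -0.43140244483947754), 0.03187165781855583)
side [('cup_dry', [(0.59, [0.5, -0.432, 0.094])]), ('cup_maple', [(0.96, [0.219, -0.346, -0.002]), (0.76, [0.267, -0.5, 0.003]), (0.66, [0.335, -0.435, 0.002]), (0.57, [0.372, -0.314, -0.002])]), ('cup_purple', [(0.65, [0.374, 0.317, 0.001]), (0.64, [0.424, -0.183, 0.004])]), ('cup_walnut', [(0.94, [0.373, 0.316, 0.002])])]
197 ((0.49933162331581116, -0.4280538558959961), 0.03278137370944023)
```

View pics/side4.png

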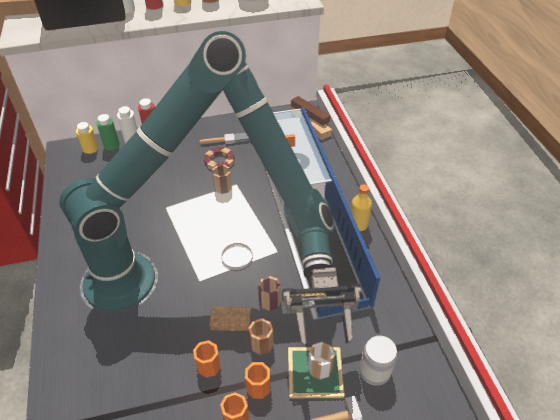

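Dry cup stands mouth-up on the board at (320,360), about 12 mm off centre. Next purple: first check the IK and the sanding block's extent.

```bash
python3 - <<'E'
from h import *
V=np.load('top1.npz')['V']
m=(abs(V[...,2]-.03)<.005)&(abs(V[...,0]-.305)<.08)&(abs(V[...,1]+.225)<.05); print('block',m.sum(),np.round(cv2.boxPoints(cv2.minAreaRect(V[m][:,:2].astype(np.float32))),3).tolist())
def f(n,g,ph,el):
    for sg in (1,-1):
        j=ik(g,ph,el,sg); print(n,ph,sg,None if j is None else np.round(j,2).tolist())
for ph in (-100,-110): 
    f('purple',(.4245,-.185,.042),ph,-12)
f('pur hi',(.4245,-.185,.2),-110,-12)
for ph in (-120,-100): f('maple45',(.37,-.316,.05),ph,-45)
f('maple',(.37,-.316,.05),-150,-12)
f('b1',bay(.02,-.115,.044),-40,-13); f('b1hi',bay(.02,-.115,.2),-40,-13)
f('walnut',(.375,.319,.042),0,-12);f('walnut',(.375,.319,.042),-30,-12);f('walnut',(.375,.319,.042),-60,-12)
E
```

```text
block 602 [[0.23999999463558197, -0.24199999868869781], [0.3449999988079071, -0.2709999978542328], [0.3610000014305115, -0.21199999749660492], [0.25699999928474426, -0.18299999833106995]]
purple -100 1 [-1.03, 1.37, 0.87, 2.06, 0.3, 0.81, -0.8]
purple -100 -1 [-0.66, 1.09, 0.42, 2.05, 0.83, 1.1, 1.85]
purple -110 1 [-1.18, 1.85, 1.3, 1.97, -0.53, 1.06, -0.03]
purple -110 -1 [-0.59, 1.1, 0.42, 1.94, 0.69, 1.2, 1.95]
pur hi -110 1 [-1.13, 1.39, 1.32, 2.05, -0.01, 1.0, -0.23]
pur hi -110 -1 [-0.69, 0.81, 0.56, 2.03, 0.74, 1.33, 2.13]
maple45 -120 1 [-0.73, 1.35, 1.32, 2.15, -0.78, 0.74, 0.43]
maple45 -120 -1 [-0.19, 0.73, 0.47, 2.12, 0.67, 0.73, 2.24]
maple45 -100 1 [-0.64, 0.97, 1.0, 2.32, 0.08, 0.23, -0.14]
maple45 -100 -1 [-0.3, 0.7, 0.54, 2.3, 1.1, 0.5, 2.05]
maple -150 1 [-0.58, 1.74, 1.31, 1.69, -0.38, 1.42, -0.21]
maple -150 -1 [-0.21, 1.2, 0.58, 1.66, 0.34, 1.44, 2.2]
b1 -40 1 [0.53, 1.18, -0.68, 2.18, 2.62, 1.75, -1.08]
b1 -40 -1 [-0.68, 1.18, 0.63, 2.25, 2.31, 0.97, 1.04]
b1hi -40 1 [-0.26, 0.61, 0.18, 2.31, 2.29, 1.11, -1.46]
b1hi -40 -1 [-0.74, 0.77, 0.77, 2.34, 2.38, 0.85, 1.33]
walnut 0 1 [-1.21, 1.08, -0.23, 2.35, 1.8, 1.62, -1.78]
walnut 0 -1 [-1.17, 1.08, -0.28, 2.34, 1.82, 1.67, 1.37]
walnut -30 1 [-1.13, 1.06, -0.32, 2.02, 1.34, 1.65, -1.56]
walnut -30 -1 [-1.72, 1.07, 0.36, 2.06, 1.0, 1.11, 1.78]
walnut -60 1 [-1.77, 1.25, 0.7, 1.74, 0.32, 1.27, -0.86]
walnut -60 -1 [-1.49, 1.11, 0.31, 1.72, 0.63, 1.44, 1.99]
```

```bash
cat >> h.py <<'E'
def pick(g,ph,el,s,lift=.2,sq=20):
    g=np.array(g); go([g[0],g[1],.19],ph,el,s); lin(g,ph,el,s,.15); effector.grasp(sq); st('grip'); lin([g[0],g[1],lift],ph,el,s,.2); st('up')
def put(x,y,h,floor,ph,el,s,tilt):
    "lower a cup tilted by tilt deg (rim side h below the grasp) until flat, let go, retreat up"
    t=np.radians(tilt); zc=floor+h*np.cos(t)+.0325*np.sin(t); zf=floor+h+.001
    go([x,y,.22],ph,el,s); lin([x,y,zc+.008],ph,el,s,.15); st('near'); effector.grasp(8)
    for z in np.linspace(zc,zf,4): lin([x,y,z],ph,el,s,.04); F=st('z%.3f'%z)['wrist_force']
    effector.release(); lin([x,y,.22],ph,el,s,.2); st('out')
def see(name,xy,z,r=.06):
    for c in ('top','side'):
        p,d=snap(c); V=cloud(c,d); m=(np.hypot(V[...,0]-xy[0],V[...,1]-xy[1])<r)&(abs(V[...,2]-z)<.007)
        print(c,name,m.sum(),np.round(cv2.minEnclosingCircle(V[m][:,:2].astype(np.float32))[0],4) if m.sum()>5 else '',[(round(q['score'],2),np.round(q['at'],3).tolist()) for q in tip_of(c,name)[:4]])
E
python3 - <<'E'
from h import *
pick([.4245,-.185,.042],-100,-12,-1)
b=bay(.02,-.115)
print(np.round(ik([b[0],b[1],.22],-40,-13,1),2))
put(b[0],b[1],.038,.006,-40,-13,1,25)
snap('side','side5.png')
see('cup_purple',b[:2],.086); see('cup_maple',(.37,-.316),.08)
E
```

```text
grip t27.8 [ 0.421 -0.203  0.038] w0.064 g20.0 F [-0.   0.2  1.5]
up t28.7 [ 0.421 -0.203  0.195] w0.063 g20.0 F [ 0.2  0.2 -1.9]
[ 0.8   0.99 -1.12  2.25  2.49  1.69 -0.75]
near t32.3 [ 0.654 -0.197  0.059] w0.064 g20.0 F [ 0.3  0.1 -1.7]
z0.054 t32.9 [ 0.654 -0.197  0.05 ] w0.064 g8.0 F [-0.6  0.  -0.5]
z0.051 t33.1 [ 0.654 -0.198  0.049] w0.064 g8.0 F [-2.3  0.7  4.3]
z0.048 t33.4 [ 0.654 -0.198  0.047] w0.064 g8.0 F [-1.9  0.2  8.3]
z0.045 t33.6 [ 0.654 -0.198  0.044] w0.064 g8.0 F [-4.  -0.3  9.4]
out t35.2 [ 0.653 -0.198  0.215] w0.092 g0.0 F [ 0.1  0.5 -0.5]
top cup_purple 204 [ 0.6458 -0.1776] [(0.5, [0.624, -0.17, 0.084])]
side cup_purple 335 [ 0.6446 -0.1803] [(0.94, [0.624, -0.169, 0.086])]
top cup_maple 0  [(0.54, [0.223, -0.348, 0.002])]
side cup_maple 200 [ 0.3714 -0.3156] [(0.71, [0.34, -0.436, 0.002]), (0.7, [0.22, -0.343, -0.002]), (0.65, [0.369, -0.316, -0.0]), (0.61, [0.267, -0.502, 0.008])]
```

View pics/side5.png

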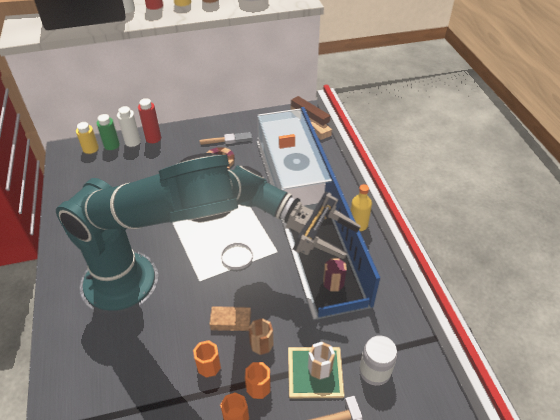

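Purple stands mouth-down in the bay at (335,278). Now maple: first a steep pick to the free spot where purple stood, then flip.

```bash
python3 - <<'E'
from h import *
env.movel(env.sense()['ee_pos']+np.array([-.02,.02,.08]),rate=.3)
env.goto_joints([-.4,.5,.3,2.3,1.5,1.0,-1.4]); st('can')
env.goto_joints([-.4,.5,.4,2.3,1.1,.6,2.0]); st('can2')
m=[.371,-.316,.05]
print(np.round(ik([m[0],m[1],.19],-100,-45,-1),2), np.round(ik(m,-100,-45,-1),2))
pick(m,-100,-45,-1)
n=[.43,-.18]
print(np.round(ik([*n,.2],-100,-45,-1),2))
go([*n,.2],-100,-45,-1); lin([*n,.052],-100,-45,-1); st('down'); effector.release(); lin([*n,.2],-100,-45,-1,.2)
lin([n[0],n[1]+.0,.25],-100,-45,-1)
see('cup_maple',n,.08)
E
```

```text
can t37.5 [ 0.5   -0.263  0.193] w0.092 g0.0 F [-0.4  0.3  0.9]
can2 t40.3 [ 0.449 -0.223  0.084] w0.092 g0.0 F [-0.4 -0.2  0.2]
[-0.23  0.32  0.45  2.27  0.96  0.83  2.41] [-0.25  0.68  0.48  2.3   1.14  0.54  2.03]
grip t42.6 [ 0.369 -0.329  0.037] w0.063 g20.0 F [-0.2  1.3  3.7]
up t43.5 [ 0.368 -0.329  0.186] w0.063 g20.0 F [-0.3 -0.3 -1.3]
[-0.42  0.36  0.32  2.15  0.75  1.05  2.34]
down t45.3 [ 0.428 -0.193  0.039] w0.063 g20.0 F [-0.7  0.8 -2.3]
top cup_maple 76 [ 0.4286 -0.1834] [(0.76, [0.219, -0.351, 0.001]), (0.74, [0.335, -0.434, -0.003]), (0.45, [0.427, -0.178, -0.001])]
side cup_maple 159 [ 0.4281 -0.1804] [(0.74, [0.337, -0.434, 0.001]), (0.7, [0.268, -0.5, 0.003])]
```

Maple is at (0.428,-0.181), upright. I'll nudge purple toward the sill to make room, then flip maple in beside it.

```bash
python3 - <<'E'
from h import *
g=bay(.004,-.1); R=-1
print(np.round(ik([g[0],g[1],.22],-40,-13,R),2))
go([g[0],g[1],.25],-40,-13,R); st('hi')
lin([g[0],g[1],.056],-40,-13,R,.15); effector.grasp(8); st('grip')
t=bay(.008,-.125); lin([t[0],t[1],.056],-40,-13,R,.06); st('drag')
effector.release(); lin([t[0],t[1],.25],-40,-13,R,.2); print(np.round(env.sense()['joint_positions'],2))
go([.44,-.1,.28],-80,-15,R)
see('cup_purple',t[:2],.086); see('cup_maple',[.428,-.181],.08)
print(np.round(ik([.428,-.181,.19],-100,-12,-1),2))
E
```

```text
[-0.54  0.6   0.46  2.36  2.26  1.    1.58]
hi t48.8 [ 0.638 -0.182  0.246] w0.092 g0.0 F [-0.2  0.5  0.4]
grip t50.8 [ 0.638 -0.182  0.052] w0.064 g8.0 F [-1.5 -0.5  1.8]
drag t51.4 [ 0.641 -0.209  0.052] w0.064 g8.0 F [ 0.6 -2.5  3.7]
[-0.49  0.53  0.48  2.36  2.31  0.96  1.64]
top cup_purple 295 [ 0.6269 -0.2002] [(0.7, [0.631, -0.197, 0.088]), (0.31, [0.779, 0.034, -0.002])]
side cup_purple 325 [ 0.6252 -0.198 ] [(0.78, [0.628, -0.196, 0.085])]
top cup_maple 118 [ 0.4291 -0.1826] [(0.93, [0.337, -0.434, 0.002]), (0.87, [0.262, -0.502, 0.002]), (0.79, [0.428, -0.177, -0.001]), (0.64, [0.224, -0.35, 0.0])]
side cup_maple 167 [ 0.4291 -0.1802] [(0.83, [0.427, -0.179, -0.001]), (0.71, [0.265, -0.503, 0.004]), (0.6, [0.219, -0.345, -0.003]), (0.58, [0.338, -0.432, 0.003])]
[-0.76  0.8   0.56  2.13  0.85  1.22  2.06]
```

```bash
python3 - <<'E'
from h import *
pick([.4285,-.181,.042],-100,-12,-1,lift=.24)
env.goto_joints([-.5,.4,.3,2.25,1.7,1.15,-1.4]); st('can')
b=bay(.025,-.02)
print(np.round(ik([b[0],b[1],.22],-40,-13,1),2))
put(b[0],b[1],.038,.006,-40,-13,1,25)
see('cup_maple',b[:2],.086);see('cup_purple',bay(.008,-.125)[:2],.086);see('cup_walnut',[.375,.319],.08)
snap('side','side6.png'); print(np.round(env.sense()['joint_positions'],2))
for ph in (0,10): print(np.round(ik([*bay(.005,.105)[:2],.22],ph,-13,1),2),np.round(ik([*bay(.005,.105)[:2],.22],ph,-13,-1),2))
E
```

```text
grip t56.8 [ 0.425 -0.199  0.038] w0.063 g20.0 F [0.2 1.1 2.1]
up t58.0 [ 0.425 -0.199  0.235] w0.063 g20.0 F [ 0.4 -0.5 -1.2]
can t60.9 [ 0.592 -0.206  0.312] w0.063 g20.0 F [ 0.2 -0.1 -0.7]
[-0.54  0.59  0.26  2.27  2.02  1.08 -1.37]
near t62.8 [ 0.661 -0.102  0.059] w0.063 g20.0 F [-0.1 -0.6 -1.6]
z0.054 t63.4 [ 0.66  -0.102  0.049] w0.063 g8.0 F [-0.3  0.1 -1. ]
z0.051 t63.6 [ 0.661 -0.103  0.048] w0.063 g8.0 F [-2.   0.9  4.5]
z0.048 t63.9 [ 0.66  -0.104  0.046] w0.063 g8.0 F [-2.5 -0.1  8.4]
z0.045 t64.1 [ 0.66  -0.104  0.043] w0.062 g8.0 F [-2.3 -1.2  9.1]
out t65.7 [ 0.66  -0.102  0.215] w0.092 g0.0 F [0.7 0.6 0.2]
top cup_maple 248 [ 0.6512 -0.0906] [(0.82, [0.223, -0.348, 0.003]), (0.76, [0.629, -0.074, 0.086]), (0.73, [0.261, -0.502, 0.001]), (0.58, [0.335, -0.434, 0.001])]
side cup_maple 312 [ 0.6482 -0.0912] [(0.93, [0.338, -0.435, 0.003]), (0.86, [0.221, -0.343, -0.002]), (0.84, [0.267, -0.502, 0.002]), (0.56, [0.627, -0.076, 0.084])]
top cup_purple 292 [ 0.6276 -0.201 ] [(0.61, [0.628, -0.197, 0.084])]
side cup_purple 325 [ 0.6255 -0.1981] [(0.79, [0.627, -0.193, 0.088])]
top cup_walnut 127 [0.3745 0.3169] []
side cup_walnut 62 [0.3751 0.3171] [(0.92, [0.37, 0.318, 0.001]), (0.58, [0.365, 0.002, -0.003])]
[-0.55  0.59  0.26  2.27  2.02  1.08 -1.37]Traceback (most recent call last):
  File "<stdin>", line 9, in <module>
    return _wrapfunc(a, 'round', decimals=decimals, out=out)
    return _wrapit(obj, method, *args, **kwds)
    result = getattr(arr, method)(*args, **kwds)
TypeError: unsupported operand type(s) for *: 'NoneType' and 'float'
```

View pics/side6.png

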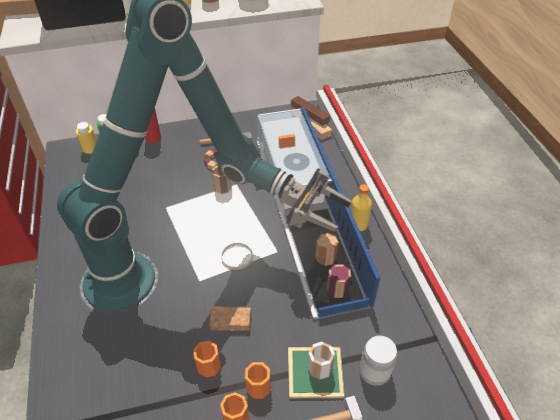

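Maple (326,248) and purple (339,283) stand mouth-down. I'll draw maple 30 mm closer to purple for room, then check walnut's poses.

```bash
python3 - <<'E'
from h import *
g=bay(.0066,-.005); t=bay(.0066,-.036); R=1
lin([g[0],g[1],.22],-40,-13,R); lin([g[0],g[1],.056],-40,-13,R,.15); effector.grasp(8); st('grip')
lin([t[0],t[1],.056],-40,-13,R,.06); st('drag'); effector.release(); lin([t[0],t[1],.25],-40,-13,R,.2)
see('cup_maple',t[:2],.086)
r=lambda j: None if j is None else np.round(j,2).tolist()
for ph in (-20,-10,0):
    b=bay(-.005,.068)
    for s in (1,-1): print(ph,s,r(ik([b[0],b[1],.2],ph,-13,s)),r(ik([b[0],b[1],.045],ph,-13,s)))
for ph in (0,-15,-30,-45):
    for s in (1,-1): print('w',ph,s,r(ik([.3745,.318,.2],ph,-12,s)),r(ik([.3745,.318,.042],ph,-12,s)))
E
```

```text
grip t68.5 [ 0.642 -0.087  0.052] w0.061 g8.0 F [-0.1  1.3  1.8]
drag t69.2 [ 0.641 -0.12   0.052] w0.061 g8.0 F [-1.2 -1.5  3.1]
top cup_maple 270 [ 0.6269 -0.1113] [(0.74, [0.266, -0.503, 0.0]), (0.72, [0.223, -0.349, -0.0]), (0.64, [0.334, -0.434, 0.001]), (0.61, [0.63, -0.105, 0.084])]
side cup_maple 297 [ 0.6251 -0.1202] [(0.95, [0.339, -0.433, 0.004]), (0.74, [0.628, -0.111, 0.084]), (0.74, [0.266, -0.5, 0.004]), (0.66, [0.22, -0.342, -0.001])]
-20 1 [-0.38, 0.59, -0.01, 2.43, 2.38, 1.26, -1.48] [-0.62, 1.05, 0.23, 2.34, 2.38, 1.36, -1.89]
-20 -1 [-0.38, 0.59, -0.01, 2.43, 2.38, 1.26, 1.66] [-1.45, 1.8, 1.07, 2.37, 2.78, 0.67, -0.03]
-10 1 None [-0.56, 1.09, 0.29, 2.39, 2.65, 1.49, -1.96]
-10 -1 None [-1.37, 1.88, 1.06, 2.42, 2.78, 0.98, -0.06]
0 1 None [-0.42, 1.1, 0.31, 2.41, 2.95, 1.62, -1.92]
0 -1 None [-1.23, 1.91, 1.06, 2.44, 2.76, 1.31, -0.01]
w 0 1 None [-1.21, 1.08, -0.24, 2.35, 1.81, 1.63, -1.78]
w 0 -1 None [-2.34, 1.54, 0.86, 2.4, 1.62, 0.33, 1.04]
w -15 1 [-1.33, 0.63, -0.14, 2.3, 1.41, 1.47, -1.37] [-1.3, 1.03, -0.16, 2.2, 1.51, 1.5, -1.66]
w -15 -1 [-1.06, 0.69, -0.45, 2.28, 1.48, 1.66, 1.76] [-1.23, 1.04, -0.23, 2.19, 1.53, 1.56, 1.48]
w -30 1 [-1.32, 0.68, -0.11, 2.12, 1.19, 1.55, -1.28] [-1.19, 1.04, -0.25, 2.03, 1.31, 1.59, -1.55]
w -30 -1 [-1.03, 0.74, -0.45, 2.1, 1.29, 1.75, 1.81] [-1.01, 1.1, -0.46, 2.02, 1.4, 1.77, 1.57]
w -45 1 [-1.31, 0.74, -0.04, 1.95, 0.99, 1.62, -1.2] [-1.25, 1.05, -0.11, 1.87, 1.05, 1.56, -1.42]
w -45 -1 [-1.31, 0.74, -0.04, 1.95, 0.99, 1.62, 1.94] [-1.27, 1.05, -0.08, 1.87, 1.03, 1.54, 1.73]
```

```bash
python3 - <<'E'
from h import *
r=lambda j: None if j is None else np.round(j,2).tolist()
lin([.5,.0,.3],-40,-13,1,.3); print(r(env.sense()['joint_positions']))
env.goto_joints([-1.0,.55,-.1,2.25,1.5,1.5,1.7]); st('can')
pick([.3745,.318,.042],-15,-12,-1,lift=.2)
print(r(env.sense()['joint_positions']))
q=ik([.3745,.318,.25],-30,-10,1); print(r(q))
see('cup_walnut',[.3745,.318],.08)
E
```

```text
[-0.36, 0.32, -0.4, 2.44, 1.64, 1.43, -1.14]
can t75.1 [0.511 0.198 0.259] w0.092 g0.0 F [ 0.5  0.6 -0.2]
grip t77.5 [0.393 0.314 0.038] w0.063 g20.0 F [0.2 0.7 2.5]
up t78.5 [0.392 0.313 0.195] w0.063 g20.0 F [ 0.1  0.2 -1.8]
[-1.22, 0.65, -0.27, 2.29, 1.44, 1.55, 1.77]
[-2.34, 1.24, 1.33, 2.18, 0.3, 0.74, -0.37]
top cup_walnut 0  [(0.71, [0.376, 0.32, 0.161])]
side cup_walnut 0  [(0.64, [0.368, 0.316, 0.157])]
```

```bash
sed -i 's/def put(x,y,h,floor,ph,el,s,tilt):/def put(x,y,h,floor,ph,el,s,tilt,hi=.22):/; s/go(\[x,y,.22\]/go([x,y,hi]/; s/lin(\[x,y,.22\]/lin([x,y,hi]/' h.py
python3 - <<'E'
from h import *
r=lambda j: None if j is None else np.round(j,2).tolist()
q=np.array(env.sense()['joint_positions']); q[6]-=np.pi; env.goto_joints(q); st('flip')
env.goto_joints([-.7,.4,-.1,2.35,1.9,1.4,-1.4]); st('via')
b=bay(-.005,.062); print(r(ik([b[0],b[1],.19],-20,-13,1)),r(ik([b[0],b[1],.045],-20,-13,1)))
put(b[0],b[1],.038,.006,-20,-13,1,25,.19)
see('cup_walnut',b[:2],.086);see('cup_maple',bay(.006,-.042)[:2],.086)
snap('side','side7.png');snap('top','top7.png'); print(r(env.sense()['joint_positions']))
E
```

```text
flip t81.3 [0.392 0.313 0.195] w0.063 g20.0 F [-0.1 -1.1 -2.3]
via t82.5 [0.593 0.117 0.325] w0.063 g20.0 F [-1.2 -0.3 -1.6]
[-0.44, 0.62, 0.07, 2.44, 2.4, 1.25, -1.54] [-0.51, 1.03, 0.13, 2.34, 2.41, 1.43, -1.81]
near t84.3 [ 0.635 -0.014  0.059] w0.063 g20.0 F [-0.2  0.5 -0.9]
z0.054 t84.8 [ 0.635 -0.014  0.05 ] w0.064 g8.0 F [ 0.1 -0.1 -1.4]
z0.051 t85.1 [ 0.635 -0.015  0.049] w0.064 g8.0 F [-2.   0.6  4.4]
z0.048 t85.3 [ 0.636 -0.016  0.047] w0.063 g8.0 F [-3.1 -0.2  9.1]
z0.045 t85.6 [ 0.636 -0.016  0.044] w0.063 g8.0 F [-3.  -2.2  8.4]
out t87.1 [ 0.635 -0.014  0.185] w0.092 g0.0 F [ 0.5 -0.3 -0.3]
top cup_walnut 266 [ 0.5981 -0.0026] []
side cup_walnut 257 [ 0.5941 -0.0008] [(0.79, [0.597, -0.006, 0.085]), (0.52, [0.643, -0.468, -0.0])]
top cup_maple 301 [ 0.624  -0.1257] [(0.9, [0.335, -0.436, 0.002]), (0.74, [0.392, 0.469, 0.005]), (0.73, [0.263, -0.503, 0.001]), (0.71, [0.222, -0.349, 0.001])]
side cup_maple 306 [ 0.6249 -0.1247] [(0.84, [0.339, -0.432, 0.003]), (0.8, [0.263, -0.5, 0.002]), (0.73, [0.487, -0.436, 0.013]), (0.66, [0.627, -0.108, 0.083])]
[-0.38, 0.62, 0.0, 2.43, 2.4, 1.27, -1.51]
```

View pics/side7.png

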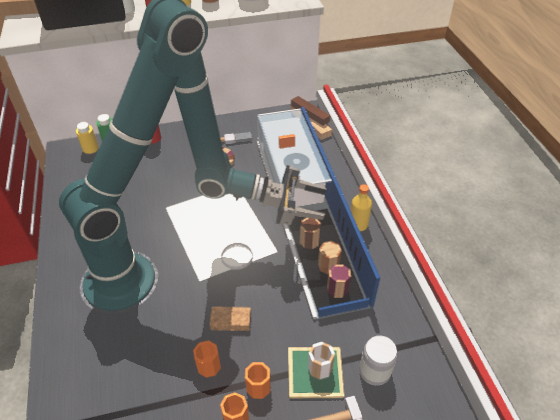

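All three wet cups are mouth-down in the bay at (310,234), (329,257), (339,283), dry cup on the board (320,360). Going to the handle and rechecking before closing.

```bash
python3 - <<'E'
from h import *
lin([.5,.0,.28],-30,-13,1,.3)
env.goto_joints([-1.23,.4,1.09,1.55,-.35,1.41,-1.7]); st('park')
for n,xy,z in (('cup_walnut',(.597,-.004),.086),('cup_maple',(.627,-.11),.086),('cup_purple',(.628,-.197),.086),('cup_dry',(.5,-.43),.092),('guard_handle',(.609,.329),.176)): see(n,xy,z,.05)
s=env.sense(); print(np.round(s['tcp_rot'],2).tolist())
E
```

```text
Traceback (most recent call last):
  File "h.py", line 27, in lin
    def lin(g,ph,el,s,rate=.15): R=rot(ph,el,s); env.movel(tcp(g,R),R,rate)
                                                 ~~~~~~~~~^^^^^^^^^^^^^^^^^
station.PlanningError: the arm cannot follow that straight line within its joint ranges
```

```bash
python3 - <<'E'
from h import *
env.goto_joints([-.7,.4,-.1,2.35,1.9,1.4,-1.4])
env.goto_joints([-1.23,.4,1.09,1.55,-.35,1.41,-1.7]); st('park')
for n,xy,z in (('cup_walnut',(.597,-.004),.086),('cup_maple',(.627,-.11),.086),('cup_purple',(.628,-.197),.086),('cup_dry',(.5,-.43),.092),('guard_handle',(.609,.329),.176)): see(n,xy,z,.05)
s=env.sense(); print(np.round(s['tcp_rot'],2).tolist())
E
```

```text
park t90.3 [0.559 0.227 0.38 ] w0.092 g0.0 F [ 0.3 -0.2  0.7]
top cup_walnut 297 [ 0.5985 -0.0018] [(0.57, [0.602, 0.001, 0.087])]
side cup_walnut 261 [ 5.948e-01 -4.000e-04] [(0.66, [0.595, -0.003, 0.086]), (0.66, [0.43, 0.572, 0.003])]
top cup_maple 295 [ 0.6279 -0.1115] [(0.7, [0.222, -0.349, 0.002]), (0.61, [0.264, -0.502, -0.0]), (0.6, [0.629, -0.104, 0.087]), (0.58, [0.333, -0.434, 0.0])]
side cup_maple 296 [ 0.6257 -0.1097] [(0.95, [0.266, -0.497, 0.004]), (0.8, [0.221, -0.343, -0.001]), (0.69, [0.624, -0.111, 0.082]), (0.62, [0.34, -0.433, 0.004])]
top cup_purple 288 [ 0.6278 -0.2008] [(0.74, [0.632, -0.198, 0.086])]
side cup_purple 326 [ 0.625  -0.1977] [(0.81, [0.625, -0.194, 0.082]), (0.7, [0.598, -0.002, 0.087])]
top cup_dry 129 [ 0.5013 -0.4322] [(0.82, [0.503, -0.425, 0.091]), (0.38, [0.43, 0.574, -0.002])]
side cup_dry 208 [ 0.4996 -0.4283] [(0.77, [0.504, -0.428, 0.094])]
top guard_handle 0  [(0.58, [0.606, 0.326, 0.157]), (0.56, [0.305, -0.225, -0.001])]
side guard_handle 65 [0.6069 0.3263] [(0.58, [0.611, 0.329, 0.156])]
[[1.0, -0.01, 0.0], [-0.01, -1.0, -0.01], [0.0, 0.01, -1.0]]
```

```bash
python3 - <<'E'
from h import *
R=rot(np.degrees(YAW),-90,-1)
h=np.array([.609,.329,.144])
env.reach(h+[0,0,.08],R); st('above'); env.movel(h,rate=.15); effector.grasp(25); st('grip')
env.movel([.602,-.064,.144],rate=.15); st('near')
env.movel([.602,-.069,.144],rate=.03); st('shut')
effector.release(); env.movel([.602,-.069,.26],rate=.2); 
env.reach([.5,.25,.38],R); env.pause(.3); st('park')
for n,xy,z in (('cup_dry',(.5,-.43),.092),('guard_handle',(.602,-.068),.176),('cup_walnut',(.597,-.004),.086)): see(n,xy,z,.05)
snap('side','side8.png');snap('top','top8.png')
E
```

```text
above t92.1 [0.61  0.328 0.225] w0.092 g0.0 F [-0.7 -0.8  0.8]
grip t93.9 [0.609 0.329 0.144] w0.014 g25.0 F [ 0.5 -0.1  0.5]
near t96.7 [ 0.602 -0.065  0.144] w0.014 g25.0 F [ 2.3 -1.  -3.2]
shut t97.0 [ 0.601 -0.069  0.144] w0.014 g25.0 F [-0.4  3.3 -0.7]
park t100.6 [0.5   0.249 0.38 ] w0.092 g0.0 F [-0.7 -0.8  0.3]
top cup_dry 129 [ 0.5019 -0.431 ] [(0.78, [0.502, -0.427, 0.087]), (0.45, [0.302, -0.223, -0.003])]
side cup_dry 215 [ 0.4993 -0.4279] [(0.76, [0.501, -0.432, 0.092])]
top guard_handle 92 [ 0.6018 -0.0699] [(0.9, [0.597, -0.073, 0.156])]
side guard_handle 101 [ 0.6    -0.0668] [(0.9, [0.606, -0.068, 0.158])]
top cup_walnut 0  []
side cup_walnut 0  []
```

View pics/side8.png

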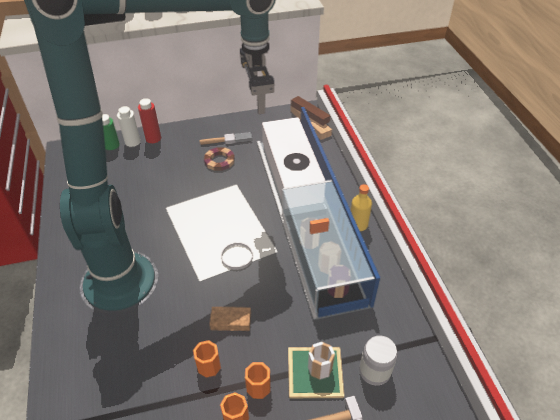

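View pics/top8.png

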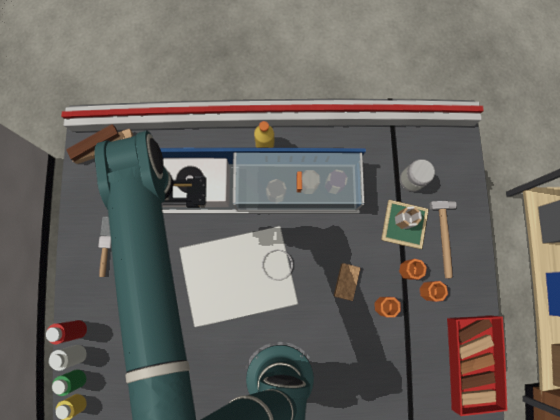

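The guard is shut over the three cups (side view (312,232), (329,257), (339,280)). The dry cup is on the board, and the bystanders look unmoved. Handing in.

```bash
python3 -c "
from h import *
print(workorder.finish_job())"
```

```text
the job is handed in; nothing more can be done
None
```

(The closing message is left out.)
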